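# Load the works train: each load onto the wagon built for it

### The arm

A 7-joint arm with a two-finger parallel gripper is mounted at the origin on the work surface; the furniture and walls round the work are solid. World frame = base frame: x ahead of the robot, y to its left, z up, the work surface at z = 0. Lengths are in m, angles in rad, forces in N, time in s.
With the tool pointing down it reaches from about 0.425 to 1.025 m from the base axis. Payload 3.6 kg.
Tool frame: the origin (TCP) lies at the very end of the fingers, on their centre line; the grasp point (between the pads) lies arm.grip_point_offset behind it (arm.grip_point_offset is the distance from the TCP to the grasp point, in m); z points along the fingers, y is the line along which they close (so a half turn about z gives the same grasp; the last joint's range is limited). The gripper opens to 85 mm and grips with 20 to 120 N. Pads are 22 mm wide; open, the fingers measure 114 mm over their backs; the gripper's body (76 mm by 85 mm) begins 54 mm behind the grasp point. The pads swing forward as they close: fully open they stand 13 mm farther back than shut.
Start: joints at [1.028, 0.591, 0.048, 1.609, -0.033, 0.943, -0.034], TCP at [0.315, -0.653, 0.231] pointing down, gripper open.
Joint ranges: [-2.69, 2.69], [-0.47, 2.24], [-1.27, 1.36], [0.19, 2.51], [-1.53, 4.68], [0.08, 2.07], [-3.09, 3.09]. Speed limits (rad/s): [2.57, 2.57, 3.14, 3.14, 3.14, 3.14, 3.14].

### API

Orientations are given as a rotation vector (axis times angle).
In Python, from workcell import arm gives the robot as it stands. The module is installed in compiled form; this text tells all that it offers.
- The arm moves only by the tool move_arm, never from a script. Its argument "commands" is a list of rows, each a list of 7 numbers: the shift along the world's x, y, z in m, then the turn, a rotation vector about the world's x, y, z in degrees, then the opening, from 0 (shut) to 1 (fully open). In form: [[tx, ty, tz, rx, ry, rz, claw], ...]. A call has 1 to 12 rows; each row is the pose to reach, as a shift and turn from the pose commanded when the call began; what a row does not reach only later rows make up. A row lasts 1/10 s, in which the tool goes at most 50 mm and 8.59 degrees, less where a joint would pass 70% of its speed; a pose out of reach is approached as far as the arm can. A call with a gripper value outside its range is refused whole. The fingers move at their own pace and stop on an object; the grip force is fixed at half the most. Time passes only in rows, so rows that repeat a pose let the fingers close. It gives the time, the measured TCP pose, the force, the opening and the grip force at its end, in the units of the state.
- arm.observe(): the state, without advancing time (a new reading comes with each control period).
- arm.capture(name): name is "side" or "top"; returns (picture, depth): 420x560x3 uint8, red, green, blue; 420x560 float32, m along the optical axis (not along the pixel's ray), 0 where there is no reading.
- arm.get_calibration(name): a dict with "camera_matrix" (3x3 intrinsics, pixels), "dist" ([k1, k2, p1, p2, k3] as OpenCV has them; the pictures are not rectified), "rvec" (rotation vector, rad) and "tvec" (3), from world to camera coordinates, as OpenCV has them. Camera axes: x right, y down, z forward; pixel columns grow to the right and rows downward; lengths in m; the calibration is good to about 2 mm. A picture is of the moment at which its call begins. get_calibration takes no time and is no camera call.
- arm.sign_off(): hands the job in; it is judged then, once.
The state is a dict: "clock": time; "joints": joint angles; "joint_vel": joint speeds; "tau": joint torques, N m; "ee_pos": TCP position; "tool_rot": TCP orientation; "contact_force": force on the tool from outside, world axes, zero at the start; "ft_torque": the same for the moment, N m; "grip_width": opening from 0.0 (shut) to 1.0 (fully open); "grip_force": force on a finger pad.
Only numpy, scipy, OpenCV 4.12 (cv2) and the standard library are available. Lean on these libraries where they do the work, as an engineer would, in place of code of your own. Each camera call takes 0.05 s, during which the arm holds its last target. There are 200 camera calls.

### The job

Load the works train on the work board: set the strapped pack of sleepers between the stakes, the steel coil in the round ring, the wheelset across the wagon between its wheel chocks, and the gas tank with its feet inside the rectangular frame. Each load must stand upright on its wagon's deck, square in its fittings, with pack and tank lying along the wagon. Leave the oil bottle standing where it is.

Things in the scene. Friction and masses are not known exactly. Their poses are not given: they have to be found in the camera images.
- sleeper_pack: Strapped pack of six brown timber sleepers, three wide and two high: 38 mm wide (x), 62 mm long (y), 20 mm high. Loose. Origin at the centre of its underside, z up. Starts lying on the plywood work board, whose top is at z = 0.245; grip it across the 38 mm at mid length.
- steel_coil: Grey steel coil standing with its hole upward: a ring of 38 mm outside diameter, 18 mm hole, 30 mm high. Loose. Origin at the centre of its underside, z up. Starts on the work board (top at z = 0.245).
- wheelset: Loose steel wheelset standing on its two 22 mm wheels, 42 mm long along its x (the axle). It behaves as a solid block 40 mm (x) by 16 mm (y) by 22 mm high: grip it at mid axle across y, where it is 16 mm wide. Origin under the middle of the axle at the level of the wheels' underside, z up. Starts on the work board (top at z = 0.245).
- gas_tank: White lying gas tank on two saddle feet: tank 32 mm wide (x), 80 mm long (y), overall height 46 mm; it can be gripped across x from 10 to 42 mm height; its feet stand within 26 x 50 mm. Loose. Origin at the centre of its underside, z up. Starts on the work board (top at z = 0.245).
- stake_wagon_seat (a point): Flat wagon with four upright 5 mm steel stakes and two end boards, for the sleeper pack, laid along it. 55 mm between the stakes (x), 78 mm between the end boards (y); stakes 22 mm above the deck at y = +-24 mm, end boards 14 mm. Fixed. Deck 60 (x) by 104 (y) mm, its top at z = 0.285. Point: middle of the deck top; y along the wagon, z up.
- well_wagon_seat (a point): Flat wagon with a low round steel ring on its deck, for the steel coil. Ring 53 mm inside, 60 mm outside, 7 mm high. Fixed. Deck 60 (x) by 104 (y) mm, its top at z = 0.285. Point: middle of the deck top; y along the wagon, z up.
- chock_wagon_seat (a point): Flat wagon with four small wooden wheel chocks and low side strips, for the wheelset, axle across the wagon (along this x), wheels in the 30 mm gap (y) between the chocks. Chocks 6 mm high at x = +-13 to +-26 mm; strips 54 mm apart, 5 mm high. Fixed. Deck 60 (x) by 104 (y) mm, its top at z = 0.285. Point: middle of the deck top; y along the wagon, z up.
- frame_wagon_seat (a point): Flat wagon with a low rectangular wooden frame on its deck, for the gas tank: its feet stand inside the frame, the tank along the wagon. Frame 42 mm (x) by 66 mm (y) inside, 5 mm thick, 7 mm high. Fixed. Deck 60 (x) by 104 (y) mm, its top at z = 0.285. Point: middle of the deck top; y along the wagon, z up.
- oil_bottle: Small oil bottle standing on the board, 33 mm across, 100 mm high. Not part of the job: leave it standing. Origin at the centre of its underside.
- tent_sign_1: Tall white tent sign fixed behind the wagons, an obstacle to go round: two panels 350 mm wide meeting in a ridge at z = 0.46. Origin under the middle of the ridge at z = 0.14; the ridge runs along its y; the feet stand 105 mm before and behind it along its x, so its nearest foot corner is at about x = 0.59, y = 0.13.
There are look-alikes about, which are no part of the job. Several things have the shape of the gas_tank; the one meant has the colours described above.

How it is judged:
By the outcome, as a careful person would: the job done as asked, in the order asked, and still so for the second after the job is handed in, with the robot touching nothing.
It also fails if it takes over 96 s, if anything falls off the work surface, if the arm or the gripper's body presses on something with over 40 N, if the wrist force passes 120 N, or if a joint passes its speed limit or range.

## Working session

There is one attempt and no reset: what is moved stays moved. The work goes in short steps, Python scripts to look and compute and a tool call to move; the robot and the scene stay as the last step left them, time stands still between calls to the robot, and variables do not carry over. Pictures are saved under pics/ and viewed, at most 14 in all, crops included, and the job is handed in when it is done.

Besides the shell and the picture viewer there is one more tool, called after ">>>" by a JSON object that holds its "method" and its "body". move_arm: Moves the arm, as the interface text tells. Its arguments: {"type":"object","properties":{"commands":{"type":"array"}},"required":["commands"]}

```bash
mkdir -p pics; python3 - <<'E'
from workcell import arm
import cv2, numpy as np
s=arm.observe(); print(s, arm.grip_point_offset)
for n in("top","side"):
    p,d=arm.capture(n); np.savez(f"pics/{n}0.npz",p=p,d=d); cv2.imwrite(f"pics/{n}0.png",p[:,:,::-1])
    c=arm.get_calibration(n); R=cv2.Rodrigues(np.array(c["rvec"]))[0]
    print(n,c, "pos",-R.T@np.array(c["tvec"]).ravel())
E
```

```text
{'clock': 0.0, 'joints': array([ 1.0285    ,  0.59213304,  0.04829312,  1.60983361, -0.03330024,
        0.94269526, -0.0337196 ]), 'joint_vel': array([-6.08055903e-05,  6.81334275e-05, -7.72260219e-04, -5.73986044e-04,
       -2.71278786e-04,  4.01777494e-05,  1.56910945e-03]), 'tau': array([ 1.54266977e-04, -5.48696709e+01,  1.54685799e+00, -1.98126215e+01,
        9.42844403e-03,  8.69199168e-03, -5.09582009e-06]), 'ee_pos': array([ 0.31421292, -0.65244936,  0.23012651]), 'tool_rot': array([-3.06068184e+00, -6.98682815e-01,  9.80331010e-04]), 'contact_force': array([-0.48145731, -0.31843535, -0.07571542]), 'ft_torque': array([-0.00992833,  0.01463873,  0.01727221]), 'grip_force': 0.0, 'grip_width': 0.9970564642599182} 0.0187
top {'camera_matrix': array([[491.13261063,   0.        , 272.81476199],
       [  0.        , 491.13261063, 206.05840768],
       [  0.        ,   0.        ,   1.        ]]), 'dist': array([0.02370685, 0.        , 0.        , 0.        , 0.        ]), 'rvec': array([ 2.13567239, -2.1188374 ,  0.21675648]), 'tvec': array([-0.07611068,  0.54698994,  1.2185535 ])} pos [ 0.30703359 -0.05649043  1.30092378]
side {'camera_matrix': array([[382.42399359,   0.        , 275.56835054],
       [  0.        , 382.42399359, 210.66490518],
       [  0.        ,   0.        ,   1.        ]]), 'dist': array([0.00638172, 0.        , 0.        , 0.        , 0.        ]), 'rvec': array([ 0.0420208 ,  2.78661959, -1.40326219]), 'tvec': array([0.52251891, 0.16416724, 0.92427747])} pos [0.54861937 0.62680627 0.67852518]
```

View pics/top0.png

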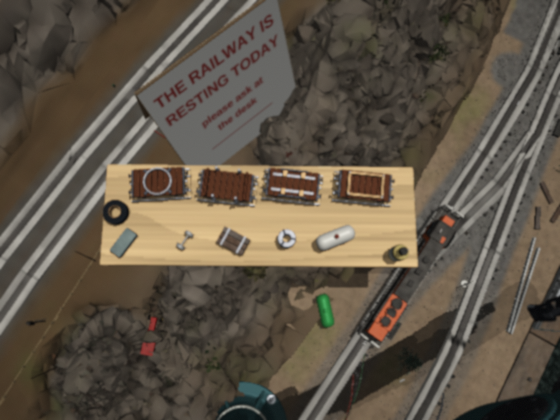

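View pics/side0.png

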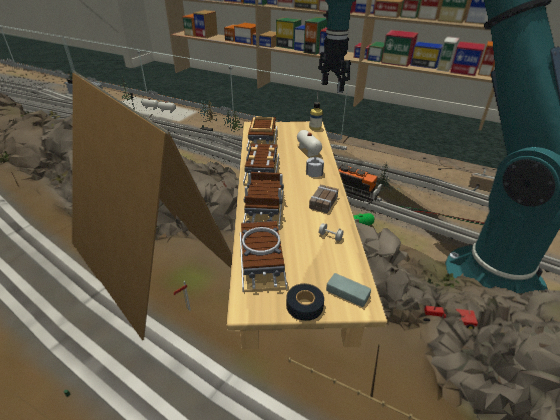

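```bash
cat > h.py <<'E'
import numpy as np, cv2
from workcell import arm
def cal(n):
    c=arm.get_calibration(n); return c["camera_matrix"],c["dist"],cv2.Rodrigues(np.array(c["rvec"]))[0],np.array(c["tvec"]).ravel()
def onplane(n,uv,z):
    """pixels -> world points on height z"""
    K,D,R,t=cal(n); q=cv2.undistortPoints(np.array(uv,float).reshape(-1,1,2),K,D).reshape(-1,2)
    r=np.c_[q,np.ones(len(q))]@R; o=-R.T@t
    return o+r*((z-o[2])/r[:,2])[:,None]
def cloud(n,d):
    K,D,R,t=cal(n); h,w=d.shape; u,v=np.meshgrid(np.arange(w),np.arange(h))
    q=cv2.undistortPoints(np.stack([u,v],-1).reshape(-1,1,2).astype(float),K,D).reshape(h,w,2)
    return (np.dstack([q*d[...,None],d])-t)@R
def proj(n,P):
    K,D,R,t=cal(n); return cv2.projectPoints(np.array(P,float),R,t,K,D)[0].reshape(-1,2)
E
python3 - <<'E'
from h import *
z=np.load("pics/top0.npz"); p,d=z["p"],z["d"]
a=p[155:275,95:260]; b=p[155:275,255:420]
f=lambda a:cv2.resize(a,None,fx=4.8,fy=4.8,interpolation=cv2.INTER_CUBIC)[:,:,::-1]
cv2.imwrite("pics/c1.png",f(a)); cv2.imwrite("pics/c2.png",f(b))
P=cloud("top",d)
# board surface check
for u,v in[(210,225),(260,250),(370,225),(150,220)]: print((u,v),P[v,u].round(4))
m=(P[...,2]>0.250)&(P[...,2]<0.36)
n,l,st,ce=cv2.connectedComponentsWithStats(m.astype(np.uint8))
for i in range(1,n):
    if st[i,4]>30:
        q=P[l==i]; print(st[i],ce[i].round(1),q.min(0).round(3),q.max(0).round(3))
E
```

```text
(210, 225) [0.4674 0.0665 0.2452]
(260, 250) [ 0.4136 -0.0425  0.2491]
(370, 225) [ 0.4704 -0.2812  0.2456]
(150, 220) [0.477  0.1961 0.2469]
[  0   0  24  28 338] [7.2 9.4] [0.922 0.514 0.25 ] [0.991 0.561 0.278]
[376   0  39  19 358] [395.6   6.4] [ 0.956 -0.4    0.25 ] [ 1.008 -0.309  0.309]
[379  11   7  10  35] [382.2  15.1] [ 0.957 -0.329  0.25 ] [ 0.978 -0.316  0.26 ]
[ 312   13   67   76 2865] [341.7  47.3] [ 0.785 -0.313  0.25 ] [ 0.96  -0.157  0.311]
[ 161   38  132  122 4987] [228.9 100.1] [ 0.613 -0.111  0.25 ] [0.847 0.157 0.36 ]
[ 128  167   63   35 1870] [159.3 183.6] [0.517 0.11  0.25 ] [0.595 0.24  0.297]
[ 196  167   62   40 1842] [226.7 187. ] [ 0.508 -0.034  0.25 ] [0.586 0.097 0.311]
[ 261  168   62   38 1799] [292.  185.8] [ 0.512 -0.177  0.25 ] [ 0.593 -0.044  0.295]
[ 332  170   62   37 1794] [362.3 187.4] [ 0.51  -0.331  0.25 ] [ 0.592 -0.198  0.299]
[102 200  27  25 448] [115.2 212.1] [0.465 0.242 0.25 ] [0.518 0.296 0.269]
[316 225  40  26 612] [334.7 237.6] [ 0.412 -0.247  0.25 ] [ 0.466 -0.16   0.295]
[216 227  34  29 545] [232.4 241. ] [ 0.401 -0.019  0.25 ] [0.462 0.05  0.271]
[110 228  27  30 402] [123.1 242.6] [0.396 0.221 0.25 ] [0.458 0.273 0.267]
[176 231  17  19  88] [184.2 239.7] [0.413 0.103 0.252] [0.452 0.135 0.269]
[277 230  19  19 229] [285.9 238.7] [ 0.418 -0.116  0.25 ] [ 0.454 -0.079  0.281]
[388 245  21  17 285] [398.1 253. ] [ 0.391 -0.347  0.251] [ 0.422 -0.314  0.347]
[527 295  33  27 596] [545.  310.1] [ 0.272 -0.63   0.251] [ 0.323 -0.579  0.351]
```

View pics/c1.png

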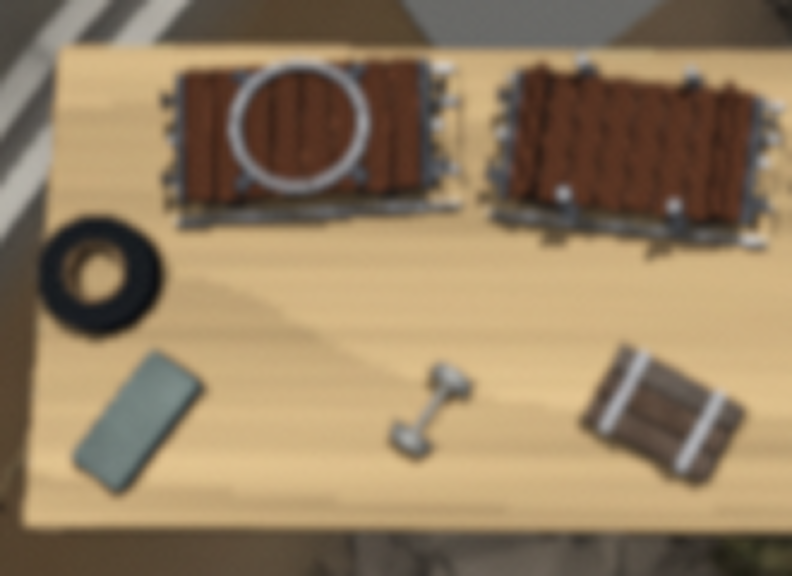

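View pics/c2.png

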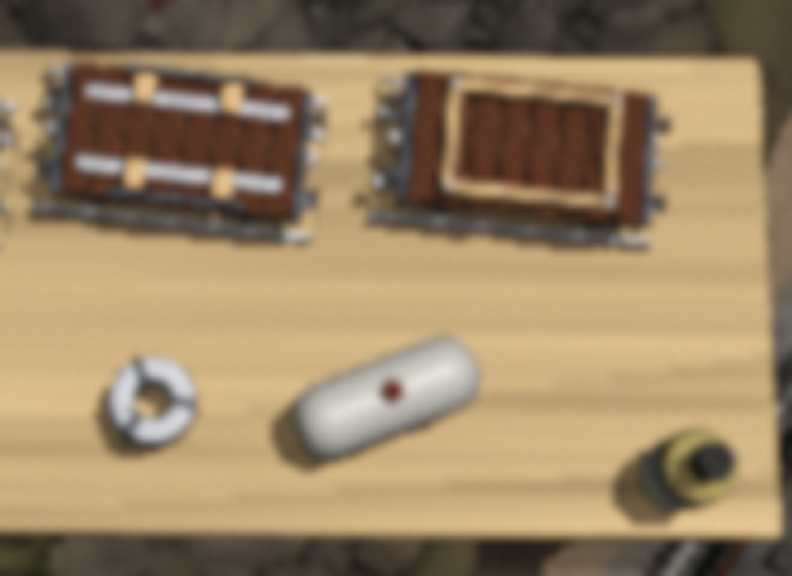

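Pack (233,241), coil (287,239), wheelset (184,241) and white tank (335,238). I reject these look-alikes: black ring (116,212), grey-green block (123,243), green tank (325,311), and the white tanks far off at side (157,104). Wagons: ring (158,181), stakes (226,184), chocks (292,183), frame (365,185).

```bash
python3 - <<'E'
from h import *
from scipy.spatial.transform import Rotation as Ro
z=np.load("pics/top0.npz"); P=cloud("top",z["d"])
c1=lambda L:[(95+(x+.5)/4.8-.5,155+(y+.5)/4.8-.5) for x,y in L]
c2=lambda L:[(255+(x+.5)/4.8-.5,155+(y+.5)/4.8-.5) for x,y in L]
def rep(n,W): print(n,"mean",W.mean(0).round(4),"pts",W[:,:2].round(3).tolist())
rep("ring",onplane("top",c1([(299,127),(299,62),(299,192),(229,127),(369,127)]),.292))
rep("stakes",onplane("top",c1([(586,67),(693,77),(564,192),(675,208)]),.307))
rep("chocks",onplane("top",c2([(145,86),(232,95),(134,172),(223,184)]),.291))
rep("frame",onplane("top",c2([(452,78),(618,97),(612,207),(445,188)]),.292))
rep("pack",onplane("top",c1([(630,345),(745,408),(700,478),(592,412)]),.265))
rep("wheels",onplane("top",c1([(448,381),(412,438)]),.262))
rep("coil",onplane("top",c2([(153,401)]),.275))
rep("tank",onplane("top",c2([(391,390)]),.291)); rep("tankends",onplane("top",c2([(318,430),(462,358)]),.28))
def rect(n,box,lo,hi):
    u0,v0,u1,v1=box; q=P[v0:v1,u0:u1].reshape(-1,3); q=q[(q[:,2]>lo)&(q[:,2]<hi)]
    r=cv2.minAreaRect((q[:,:2]*1000).astype(np.float32)); print(n,np.round(r[0],1),np.round(r[1],1),round(r[2],1),len(q),"med z",np.median(q[:,2]).round(4))
rect("pack",(212,222,255,262),.259,.28); rect("coil",(270,225,305,255),.265,.29)
rect("tank",(310,220,362,255),.27,.30); rect("wheels",(172,226,198,252),.254,.275)
for n,b in dict(well=(125,160,195,205),stake=(193,160,262,212),chock=(258,160,328,212),frame=(330,160,398,212)).items(): rect(n,b,.278,.33)
R=Ro.from_rotvec(arm.observe()["tool_rot"]).as_matrix(); print(R.round(3))
E
```

```text
ring mean [0.5528 0.1753 0.292 ] pts [[0.553, 0.175], [0.582, 0.177], [0.524, 0.174], [0.552, 0.206], [0.553, 0.145]]
stakes mean [0.5467 0.0294 0.307 ] pts [[0.577, 0.049], [0.573, 0.002], [0.522, 0.057], [0.515, 0.009]]
chocks mean [ 0.5527 -0.1109  0.291 ] pts [[0.574, -0.094], [0.571, -0.132], [0.535, -0.089], [0.53, -0.128]]
frame mean [ 0.5502 -0.2642  0.292 ] pts [[0.579, -0.23], [0.571, -0.303], [0.521, -0.299], [0.529, -0.226]]
pack mean [0.4324 0.0136 0.265 ] pts [[0.461, 0.03], [0.434, -0.021], [0.403, -0.002], [0.432, 0.046]]
wheels mean [0.4325 0.1181 0.262 ] pts [[0.445, 0.111], [0.42, 0.126]]
coil mean [ 0.4363 -0.0982  0.275 ] pts [[0.436, -0.098]]
tank mean [ 0.44   -0.2004  0.291 ] pts [[0.44, -0.2]]
tankends mean [ 0.4397 -0.2016  0.28  ] pts [[0.424, -0.17], [0.456, -0.233]]
pack [431.3  15.8] [62.1 38.8] 62.5 515 med z 0.2651
coil [435.9 -98.2] [36.1 35.6] 0.4 201 med z 0.2754
tank [ 438.8 -200. ] [33.6 83.1] 21.4 603 med z 0.2839
wheels [433.4 118.9] [19.1 40.7] 57.5 87 med z 0.2634
well [554.1 175.9] [ 62.6 125.3] 3.9 1512 med z 0.2852
stake [546.6  31. ] [125.3  69.2] 85.1 1511 med z 0.2854
chock [ 551.3 -110. ] [125.7  61. ] 84.1 1449 med z 0.2855
frame [ 549.1 -262.8] [124.4  61.8] 84.4 1456 med z 0.2855
[[ 0.901  0.434 -0.001]
 [ 0.434 -0.901  0.002]
 [-0.    -0.002 -1.   ]]
```

```bash
python3 - <<'E'
from h import *
for n in("top","side"):
    P=cloud(n,np.load(f"pics/{n}0.npz")["d"]).reshape(-1,3)
    def f(nm,c,r,lo,hi):
        q=P[(np.hypot(P[:,0]-c[0],P[:,1]-c[1])<r)&(P[:,2]>lo)&(P[:,2]<hi)][:,:2]
        if len(q)<10: return print(n,nm,len(q))
        w,v=np.linalg.eigh(np.cov(q.T)); a=np.degrees(np.arctan2(v[1,1],v[0,1]))%180
        rc=cv2.minAreaRect((q*1000).astype(np.float32)); print(n,nm,len(q),"mean",(q.mean(0)*1000).round(1),"axis",a.round(1),"rect",np.round(rc[0]+rc[1],1),round(rc[2],1))
    f("pack",(.432,.015),.05,.261,.275); f("coil",(.436,-.098),.035,.271,.285); f("tank",(.439,-.2),.06,.282,.30); f("wheel",(.433,.119),.04,.255,.275)
    for k,c in dict(well=(.553,.1755),stake=(.5467,.03),chock=(.552,-.1105),frame=(.55,-.2635)).items(): f(k,c,.07,.281,.289)
    f("ringtop",(.553,.1755),.04,.2895,.3); f("chocktop",(.552,-.1105),.045,.2885,.3); f("frametop",(.55,-.2635),.055,.2895,.3); f("staketop",(.5467,.03),.055,.295,.32)
E
```

```text
top pack 496 mean [431.1  15.9] axis 62.0 rect [431.3  15.8  62.1  38.8] 62.5
top coil 195 mean [436.2 -97.4] axis 179.2 rect [435.9 -98.2  36.1  35.6] 0.4
top tank 404 mean [ 438.2 -199.4] axis 111.4 rect [ 438.6 -198.2   27.4   79.4] 21.6
top wheel 84 mean [432.8 118.1] axis 148.0 rect [433.4 118.9  19.1  40.7] 57.5
top well 1235 mean [553.  175.7] axis 92.9 rect [554.1 175.8  62.6 125.1] 3.9
top stake 1199 mean [547.2  30.6] axis 85.3 rect [546.7  30.4 124.5  68.2] 85.8
top chock 1222 mean [ 551.2 -110.2] axis 83.6 rect [ 551.3 -109.9  124.9   61. ] 84.1
top frame 1090 mean [ 548.8 -262.8] axis 84.7 rect [ 549.1 -262.5  123.1   61.9] 83.6
top ringtop 173 mean [555.1 177.1] axis 48.0 rect [553.4 179.9  61.   69.9] 12.4
top chocktop 207 mean [ 550.9 -110.5] axis 172.4 rect [ 550.8 -111.5   86.2   60.2] 84.0
top frametop 269 mean [ 548.6 -263.5] axis 83.9 rect [ 549.8 -257.2   88.8   51.9] 85.0
top staketop 171 mean [547.1  33.4] axis 85.6 rect [547.4  31.3  88.4  64.9] 84.1
side pack 386 mean [432.6  19.9] axis 63.2 rect [431.8  17.   64.2  39.9] 63.1
side coil 125 mean [437.3 -94.4
[... 188 characters left out ...]
.8 121.3  20.1  40.8] 61.8
side well 1614 mean [553.4 186. ] axis 94.4 rect [553.9 176.7  59.9 124.1] 4.3
side stake 861 mean [548.8  37.5] axis 85.8 rect [548.8  41.1 104.1  69. ] 83.7
side chock 621 mean [ 552.4 -100. ] axis 83.5 rect [ 552.  -108.3  123.9   60.1] 83.8
side frame 366 mean [ 550.4 -250.8] axis 81.7 rect [ 550.2 -257.1  114.6   59.7] 84.7
side ringtop 217 mean [553.8 178.2] axis 99.8 rect [554.3 177.   60.5  57.7] 87.2
side chocktop 99 mean [ 552.5 -106.2] axis 169.3 rect [ 552.1 -108.3   57.8   59.7] 83.8
side frametop 101 mean [ 550.3 -259.1] axis 86.8 rect [ 549.7 -263.5   77.9   51.7] 84.3
side staketop 252 mean [548.2  37.2] axis 86.6 rect [547.5  31.7  90.6  64.5] 84.6
```

>>> {"method": "move_arm", "body": {"commands": [[0, 0, 0.17, 0, 0, 0, 0.75], [0, 0, 0.17, 0, 0, 0, 0.75], [0, 0, 0.17, 0, 0, 0, 0.75], [0.08, 0.3, 0.17, 0, 0, 36.8, 0.75], [0.08, 0.3, 0.17, 0, 0, 36.8, 0.75], [0.08, 0.3, 0.17, 0, 0, 36.8, 0.75], [0.08, 0.3, 0.17, 0, 0, 36.8, 0.75], [0.08, 0.3, 0.17, 0, 0, 36.8, 0.75], [0.08, 0.3, 0.17, 0, 0, 36.8, 0.75], [0.116, 0.45, 0.17, 0, 0, 36.8, 0.75], [0.116, 0.45, 0.17, 0, 0, 36.8, 0.75], [0.116, 0.45, 0.17, 0, 0, 36.8, 0.75]]}}

```text
clock: 1.3
ee_pos: [0.4267, -0.216, 0.4011]
tool_rot: [-2.686, -1.63, 0.001]
contact_force: [0.7, 0.4, -0.2]
grip_width: 0.748
grip_force: 0.0
```

>>> {"method": "move_arm", "body": {"commands": [[0, 0.219, 0, 0, 0, 0, 0.75], [0, 0.219, 0, 0, 0, 0, 0.75], [0, 0.219, 0, 0, 0, 0, 0.75], [0, 0.219, 0, 0, 0, 0, 0.75], [0, 0.219, 0, 0, 0, 0, 0.75], [0, 0.219, -0.1, 0, 0, 0, 0.75], [0, 0.219, -0.1, 0, 0, 0, 0.75], [0, 0.219, -0.1, 0, 0, 0, 0.75], [0, 0.219, -0.1, 0, 0, 0, 0.75]]}}

```text
clock: 2.2
ee_pos: [0.4267, 0.0008, 0.3014]
tool_rot: [-2.684, -1.63, 0.002]
contact_force: [-0.0, -0.0, 0.9]
grip_width: 0.747
grip_force: 0.0
```

```bash
cat >> h.py <<'E'
from scipy.spatial.transform import Rotation as Ro
def st():
    s=arm.observe(); R=Ro.from_rotvec(s["tool_rot"]).as_matrix()
    print(s["clock"],"tcp",s["ee_pos"].round(4),"y-ang",np.degrees(np.arctan2(R[1,1],R[0,1])).round(2),"z",R[:,2].round(3),"F",s["contact_force"].round(1),"grip",round(s["grip_width"],3),round(s["grip_force"],1),"j",s["joints"].round(2))
E
python3 -c "from h import *;st()"
```

```text
2.2 tcp [0.4267 0.0008 0.3014] y-ang -27.48 z [-0.002  0.    -1.   ] F [-0.  -0.   0.9] grip 0.747 0.0 j [ 0.34  0.14 -0.5   2.15  0.09  0.87 -0.69]
```

>>> {"method": "move_arm", "body": {"commands": [[0.005, 0.015, 0, 0, 0, 0, 0.75], [0.005, 0.015, 0, 0, 0, 0, 0.75], [0.005, 0.015, -0.03, 0, 0, 0, 0.75], [0.005, 0.015, -0.052, 0, 0, 0, 0.75], [0.005, 0.015, -0.052, 0, 0, 0, 0.75], [0.005, 0.015, -0.052, 0, 0, 0, 0.2], [0.005, 0.015, -0.052, 0, 0, 0, 0.2], [0.005, 0.015, -0.052, 0, 0, 0, 0.2], [0.005, 0.015, -0.052, 0, 0, 0, 0.2], [0.005, 0.015, -0.052, 0, 0, 0, 0.2], [0.005, 0.015, -0.052, 0, 0, 0, 0.2]]}}

```text
clock: 3.3
ee_pos: [0.4337, 0.0159, 0.2514]
tool_rot: [2.684, 1.628, 0.005]
contact_force: [-0.7, -0.3, 6.5]
grip_width: 0.428
grip_force: 61.4
```

```bash
python3 -c "from h import *;st()"
```

```text
3.3 tcp [0.4337 0.0159 0.2514] y-ang -27.51 z [ 0.004 -0.    -1.   ] F [-0.7 -0.3  6.5] grip 0.428 61.4 j [ 0.29  0.22 -0.5   2.2   0.16  0.75 -0.8 ]
```

>>> {"method": "move_arm", "body": {"commands": [[0, 0, 0.03, 0, 0, 0, 0.2], [0, 0, 0.06, 0, 0, 0, 0.2], [0, 0, 0.085, 0, 0, 0, 0.2], [0.04, 0.005, 0.085, 0, 0, 8, 0.2], [0.08, 0.01, 0.085, 0, 0, 16, 0.2], [0.113, 0.015, 0.085, 0, 0, 22.3, 0.2], [0.113, 0.015, 0.085, 0, 0, 22.3, 0.2], [0.113, 0.015, 0.085, 0, 0, 22.3, 0.2]]}}

```text
clock: 4.1
ee_pos: [0.5451, 0.0309, 0.3344]
tool_rot: [-2.32, -2.117, 0.0]
contact_force: [0.0, 0.4, -0.8]
grip_width: 0.429
grip_force: 60.6
```

```bash
python3 - <<'E'
from h import *
st()
p,d=arm.capture("side"); P=cloud("side",d)
cv2.imwrite("pics/s1.png",cv2.resize(p[100:300,190:400],None,fx=2.8,fy=2.8,interpolation=cv2.INTER_CUBIC)[:,:,::-1])
E
```

```text
4.1 tcp [0.5451 0.0309 0.3344] y-ang -5.23 z [-0.  0. -1.] F [ 0.   0.4 -0.8] grip 0.429 60.6 j [ 0.3   0.29 -0.56  1.88  0.18  1.02 -0.42]
```

View pics/s1.png

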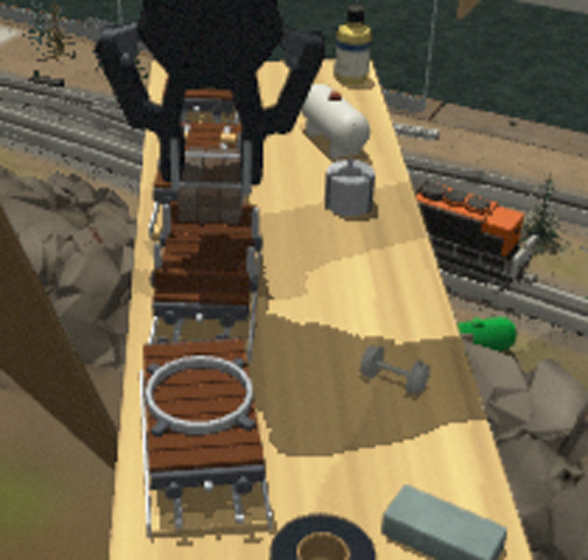

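>>> {"method": "move_arm", "body": {"commands": [[0.0022, 0, -0.01, 0, 0, 0, 0.2], [0.0022, 0, -0.025, 0, 0, 0, 0.2], [0.0022, 0, -0.036, 0, 0, 0, 0.2], [0.0022, 0, -0.041, 0, 0, 0, 0.2], [0.0022, 0, -0.041, 0, 0, 0, 0.2], [0.0022, 0, -0.041, 0, 0, 0, 0.2]]}}

```text
clock: 4.75
ee_pos: [0.5472, 0.031, 0.2935]
tool_rot: [2.319, 2.119, 0.001]
contact_force: [0.1, -0.2, -1.0]
grip_width: 0.426
grip_force: 60.6
```

```bash
python3 -c "from h import *;st()"
```

```text
4.75 tcp [0.5472 0.031  0.2935] y-ang -5.18 z [ 0.  0. -1.] F [ 0.1 -0.2 -1. ] grip 0.426 60.6 j [ 0.29  0.34 -0.55  1.93  0.22  0.93 -0.45]
```

>>> {"method": "move_arm", "body": {"commands": [[0, 0, -0.0025, 0, 0, 0, 0.2], [0, 0, -0.0025, 0, 0, 0, 0.2], [0, 0, -0.0025, 0, 0, 0, 0.58], [0, 0, -0.0025, 0, 0, 0, 0.58], [0, 0, -0.0025, 0, 0, 0, 0.58]]}}

```text
clock: 5.25
ee_pos: [0.5471, 0.0308, 0.2907]
tool_rot: [2.32, 2.119, -0.0]
contact_force: [0.5, 0.3, 0.2]
grip_width: 0.579
grip_force: 0.0
```

```bash
python3 -c "from h import *;st()"
```

```text
5.25 tcp [0.5471 0.0308 0.2907] y-ang -5.19 z [ 0. -0. -1.] F [0.5 0.3 0.2] grip 0.579 0.0 j [ 0.29  0.34 -0.55  1.93  0.22  0.93 -0.46]
```

>>> {"method": "move_arm", "body": {"commands": [[0, 0, 0.04, 0, 0, 0, 0.6], [0, 0, 0.09, 0, 0, 0, 0.7], [-0.03, -0.035, 0.09, 0, 0, 0, 0.75], [-0.06, -0.07, 0.09, 0, 0, 0, 0.75], [-0.09, -0.105, 0.09, 0, 0, 0, 0.75], [-0.111, -0.128, 0.09, 0, 0, 0, 0.75], [-0.111, -0.128, 0.05, 0, 0, 0, 0.75], [-0.111, -0.128, 0.01, 0, 0, 0, 0.75], [-0.111, -0.128, 0.01, 0, 0, 0, 0.75]]}}

```text
clock: 6.15
ee_pos: [0.4319, -0.0971, 0.2968]
tool_rot: [-2.314, -2.113, 0.01]
contact_force: [-1.2, -0.2, 0.8]
grip_width: 0.751
grip_force: 0.0
```

```bash
python3 - <<'E'
from h import *
st()
p,d=arm.capture("side"); np.savez("pics/s2.npz",p=p,d=d)
P=cloud("side",d).reshape(-1,3)
q=P[(np.hypot(P[:,0]-.547,P[:,1]-.031)<.04)&(P[:,2]>.30)&(P[:,2]<.312)]
rc=cv2.minAreaRect((q[:,:2]*1000).astype(np.float32)); print(len(q),q.mean(0),rc)
cv2.imwrite("pics/s2.png",cv2.resize(p[100:260,190:400],None,fx=3.6,fy=3.6,interpolation=cv2.INTER_CUBIC)[:,:,::-1])
E
```

```text
6.15 tcp [ 0.4319 -0.0971  0.2968] y-ang -5.2 z [-0.01   0.002 -1.   ] F [-1.2 -0.2  0.8] grip 0.751 0.0 j [ 0.56  0.18 -0.5   2.12  0.11  0.88 -0.1 ]
447 [0.54669988 0.0353547  0.30432314] ((547.3342895507812, 32.021690368652344), (64.80518341064453, 62.33433151245117), 86.97420501708984)
```

View pics/s2.png

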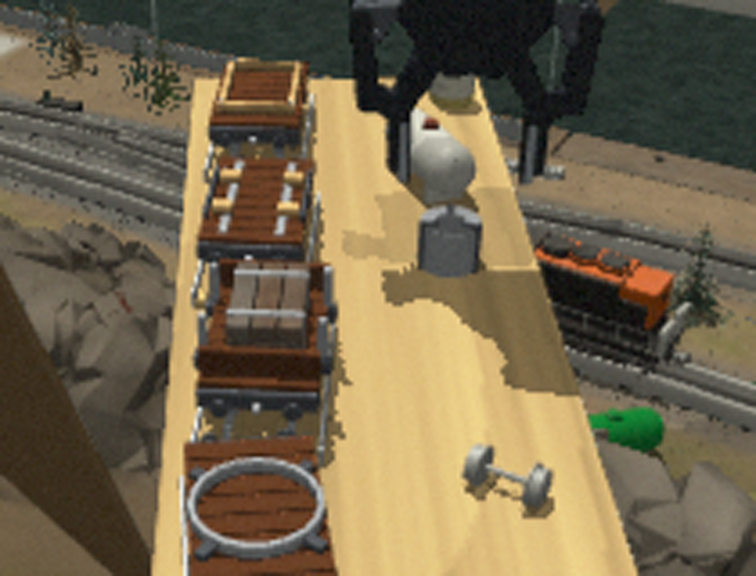

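>>> {"method": "move_arm", "body": {"commands": [[0.003, 0, 0, 0, 0, 0, 0.75], [0.003, 0, -0.03, 0, 0, 0, 0.75], [0.003, 0, -0.044, 0, 0, 0, 0.75], [0.003, 0, -0.044, 0, 0, 0, 0.75], [0.003, 0, -0.044, 0, 0, 0, 0.3], [0.003, 0, -0.044, 0, 0, 0, 0.3], [0.003, 0, -0.044, 0, 0, 0, 0.3], [0.003, 0, -0.044, 0, 0, 0, 0.3], [0.003, 0, -0.044, 0, 0, 0, 0.3]]}}

```text
clock: 7.1
ee_pos: [0.4407, -0.0972, 0.259]
tool_rot: [2.318, 2.116, 0.003]
contact_force: [-1.2, 0.2, 6.0]
grip_width: 0.421
grip_force: 59.2
```

```bash
python3 -c "from h import *;st()"
```

```text
7.1 tcp [ 0.4407 -0.0972  0.259 ] y-ang -5.21 z [ 0.003 -0.001 -1.   ] F [-1.2  0.2  6. ] grip 0.421 59.2 j [ 0.53  0.24 -0.49  2.16  0.16  0.78 -0.15]
```

>>> {"method": "move_arm", "body": {"commands": [[0, 0, 0.03, 0, 0, 0, 0.3], [0, 0, 0.06, 0, 0, 0, 0.3], [0.01, 0.02, 0.1, 0, 0, 0, 0.3], [0.02, 0.06, 0.1, 0, 0, 0, 0.3], [0.04, 0.1, 0.1, 0, 0, 0, 0.3], [0.06, 0.14, 0.1, 0, 0, 0, 0.3], [0.08, 0.18, 0.1, 0, 0, 0, 0.3], [0.1, 0.22, 0.1, 0, 0, 0, 0.3], [0.113, 0.26, 0.1, 0, 0, 0, 0.3], [0.115, 0.273, 0.1, 0, 0, 0, 0.3], [0.115, 0.273, 0.1, 0, 0, 0, 0.3], [0.115, 0.273, 0.1, 0, 0, 0, 0.3]]}}

```text
clock: 8.3
ee_pos: [0.554, 0.1744, 0.357]
tool_rot: [2.32, 2.117, -0.002]
contact_force: [1.2, -0.2, -0.3]
grip_width: 0.42
grip_force: 60.4
```

```bash
python3 - <<'E'
from h import *
st()
p,d=arm.capture("side"); np.savez("pics/s3.npz",p=p,d=d)
cv2.imwrite("pics/s3.png",cv2.resize(p[120:320,190:400],None,fx=2.9,fy=2.9,interpolation=cv2.INTER_CUBIC)[:,:,::-1])
E
```

```text
8.3 tcp [0.554  0.1744 0.357 ] y-ang -5.23 z [ 0.    -0.002 -1.   ] F [ 1.2 -0.2 -0.3] grip 0.42 60.4 j [ 0.1   0.34 -0.63  1.78  0.22  1.1  -0.7 ]
```

View pics/s3.png

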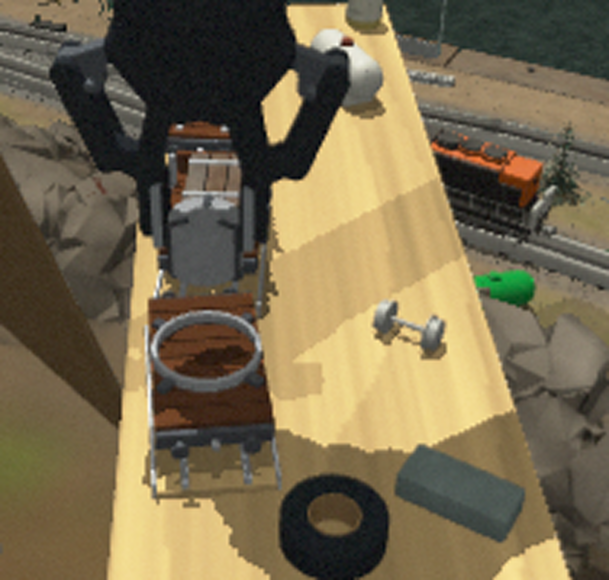

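>>> {"method": "move_arm", "body": {"commands": [[0, 0.0015, -0.015, 0, 0, 0, 0.3], [0, 0.0015, -0.03, 0, 0, 0, 0.3], [0, 0.0015, -0.045, 0, 0, 0, 0.3], [0, 0.0015, -0.054, 0, 0, 0, 0.3], [0, 0.0015, -0.056, 0, 0, 0, 0.3], [0, 0.0015, -0.056, 0, 0, 0, 0.3]]}}

```text
clock: 8.95
ee_pos: [0.554, 0.1773, 0.3002]
tool_rot: [-2.319, -2.118, 0.001]
contact_force: [0.3, -0.8, -1.4]
grip_width: 0.421
grip_force: 60.3
```

```bash
python3 -c "from h import *;st()"
```

```text
8.95 tcp [0.554  0.1773 0.3002] y-ang -5.18 z [-0.001 -0.    -1.   ] F [ 0.3 -0.8 -1.4] grip 0.421 60.3 j [ 0.08  0.39 -0.62  1.85  0.27  0.99 -0.75]
```

>>> {"method": "move_arm", "body": {"commands": [[0, -0.001, -0.0015, 0, 0, 0, 0.3], [0, -0.001, -0.002, 0, 0, 0, 0.3], [0, -0.001, -0.002, 0, 0, 0, 0.3]]}}

```text
clock: 9.25
ee_pos: [0.5545, 0.1765, 0.2991]
tool_rot: [2.319, 2.118, 0.001]
contact_force: [0.1, 0.2, -0.6]
grip_width: 0.422
grip_force: 60.4
```

```bash
python3 -c "from h import *;st()"
```

```text
9.25 tcp [0.5545 0.1765 0.2991] y-ang -5.19 z [ 0.001  0.    -1.   ] F [ 0.1  0.2 -0.6] grip 0.422 60.4 j [ 0.08  0.39 -0.62  1.85  0.27  0.98 -0.75]
```

>>> {"method": "move_arm", "body": {"commands": [[0, 0, -0.001, 0, 0, 0, 0.3], [0, 0, -0.002, 0, 0, 0, 0.3], [0, 0, -0.002, 0, 0, 0, 0.3]]}}

```text
clock: 9.55
ee_pos: [0.5545, 0.1765, 0.299]
tool_rot: [2.319, 2.117, 0.001]
contact_force: [-3.1, -3.0, 10.1]
grip_width: 0.419
grip_force: 61.4
```

```bash
python3 -c "from h import *;st()"
```

```text
9.55 tcp [0.5545 0.1765 0.299 ] y-ang -5.2 z [ 0.002 -0.001 -1.   ] F [-3.1 -3.  10.1] grip 0.419 61.4 j [ 0.08  0.39 -0.62  1.85  0.27  0.98 -0.75]
```

>>> {"method": "move_arm", "body": {"commands": [[0, 0, 0.0015, 0, 0, 0, 0.6], [0, 0, 0.0015, 0, 0, 0, 0.6], [0, 0, 0.0015, 0, 0, 0, 0.6], [0, 0, 0.04, 0, 0, 0, 0.6], [0, 0, 0.08, 0, 0, 0, 0.6], [-0.03, -0.015, 0.08, 0, 0, 8, 0.55], [-0.07, -0.035, 0.08, 0, 0, 16, 0.55], [-0.121, -0.0575, 0.08, 0, 0, 24, 0.55], [-0.121, -0.0575, 0.06, 0, 0, 32, 0.55], [-0.121, -0.0575, 0.04, 0, 0, 40, 0.55], [-0.121, -0.0575, 0.02, 0, 0, 48, 0.55], [-0.121, -0.0575, 0.01, 0, 0, 56, 0.55]]}}

```text
clock: 10.75
ee_pos: [0.432, 0.1182, 0.3052]
tool_rot: [-1.044, -2.961, 0.002]
contact_force: [-0.4, -1.2, -0.0]
grip_width: 0.551
grip_force: 0.0
```

```bash
python3 - <<'E'
from h import *
st()
p,d=arm.capture("side"); np.savez("pics/s4.npz",p=p,d=d)
cv2.imwrite("pics/s4.png",cv2.resize(p[150:320,200:400],None,fx=3.2,fy=3.2,interpolation=cv2.INTER_CUBIC)[:,:,::-1])
P=cloud("side",d).reshape(-1,3)
q=P[(np.hypot(P[:,0]-.5535,P[:,1]-.176)<.04)&(P[:,2]>.309)&(P[:,2]<.32)]
print(len(q),q.mean(0),cv2.minEnclosingCircle((q[:,:2]*1000).astype(np.float32)))
E
```

```text
10.75 tcp [0.432  0.1182 0.3052] y-ang 51.14 z [-0.002 -0.001 -1.   ] F [-0.4 -1.2 -0. ] grip 0.551 0.0 j [ 0.34  0.21 -0.82  2.1   0.2   0.91  0.3 ]
327 [0.55414172 0.17948383 0.3138791 ] ((553.8861694335938, 176.6333465576172), 19.962173461914062)
```

View pics/s4.png

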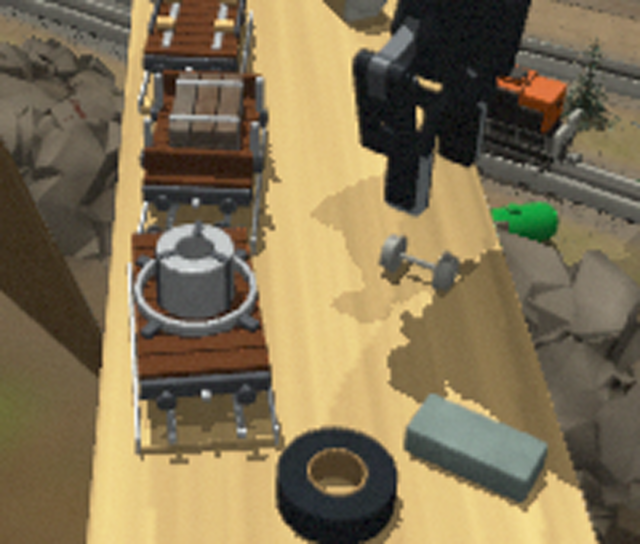

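```bash
python3 - <<'E'
from h import *
W=onplane("side",[(323.1,228.4),(338.7,234.3)],.256); print(W,W.mean(0))
E
```

```text
[[0.44516476 0.11104688 0.256     ]
 [0.42051378 0.12766989 0.256     ]] [0.43283927 0.11935839 0.256     ]
```

Confirms (0.433, 0.119).

>>> {"method": "move_arm", "body": {"commands": [[0.001, 0.001, 0, 0, 0, 6.9, 0.55], [0.001, 0.001, -0.02, 0, 0, 6.9, 0.55], [0.001, 0.001, -0.045, 0, 0, 6.9, 0.55], [0.001, 0.001, -0.054, 0, 0, 6.9, 0.55], [0.001, 0.001, -0.054, 0, 0, 6.9, 0.55], [0.001, 0.001, -0.054, 0, 0, 6.9, 0.05], [0.001, 0.001, -0.054, 0, 0, 6.9, 0.05], [0.001, 0.001, -0.054, 0, 0, 6.9, 0.05], [0.001, 0.001, -0.054, 0, 0, 6.9, 0.05], [0.001, 0.001, -0.054, 0, 0, 6.9, 0.05], [0.001, 0.001, -0.054, 0, 0, 6.9, 0.05]]}}

```text
clock: 11.9
ee_pos: [0.4351, 0.1204, 0.254]
tool_rot: [0.873, 3.015, 0.002]
contact_force: [-0.4, -0.4, 5.7]
grip_width: 0.167
grip_force: 60.6
```

```bash
python3 -c "from h import *;st()"
```

```text
11.9 tcp [0.4351 0.1204 0.254 ] y-ang 57.7 z [ 0.002  0.    -1.   ] F [-0.4 -0.4  5.7] grip 0.167 60.6 j [ 0.3   0.3  -0.81  2.16  0.3   0.8   0.31]
```

>>> {"method": "move_arm", "body": {"commands": [[0, 0, 0.03, 0, 0, 0, 0.05], [0, 0, 0.07, 0, 0, 0, 0.05], [0.01, -0.03, 0.1, 0, 0, 5, 0.05], [0.03, -0.07, 0.1, 0, 0, 10, 0.05], [0.05, -0.11, 0.1, 0, 0, 15, 0.05], [0.07, -0.15, 0.1, 0, 0, 20, 0.05], [0.095, -0.19, 0.1, 0, 0, 26.3, 0.05], [0.118, -0.229, 0.1, 0, 0, 26.3, 0.05], [0.118, -0.229, 0.08, 0, 0, 26.3, 0.05], [0.118, -0.229, 0.065, 0, 0, 26.3, 0.05], [0.118, -0.229, 0.065, 0, 0, 26.3, 0.05]]}}

```text
clock: 13.0
ee_pos: [0.5497, -0.1084, 0.3153]
tool_rot: [-0.162, -3.132, -0.001]
contact_force: [-0.9, 0.0, -0.5]
grip_width: 0.169
grip_force: 59.8
```

```bash
python3 - <<'E'
from h import *
st()
p,d=arm.capture("side"); np.savez("pics/s5.npz",p=p,d=d)
cv2.imwrite("pics/s5.png",cv2.resize(p[100:230,210:350],None,fx=4.4,fy=4.4,interpolation=cv2.INTER_CUBIC)[:,:,::-1])
E
```

```text
13.0 tcp [ 0.5497 -0.1084  0.3153] y-ang 84.09 z [-0.006  0.001 -1.   ] F [-0.9  0.  -0.5] grip 0.169 59.8 j [ 0.71  0.38 -0.79  1.87  0.31  1.03  1.26]
```

View pics/s5.png

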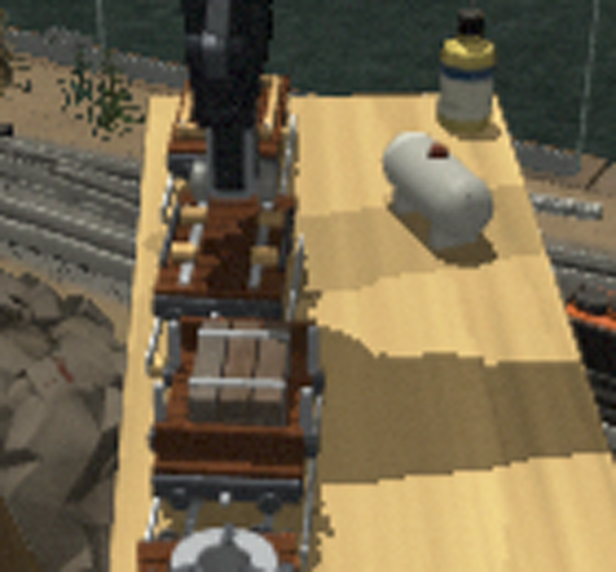

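>>> {"method": "move_arm", "body": {"commands": [[0.0025, -0.002, 0, 0, 0, 0, 0.05], [0.0025, -0.002, -0.008, 0, 0, 0, 0.05], [0.0025, -0.002, -0.015, 0, 0, 0, 0.05], [0.0025, -0.002, -0.02, 0, 0, 0, 0.05], [0.0025, -0.002, -0.02, 0, 0, 0, 0.05], [0.0025, -0.002, -0.02, 0, 0, 0, 0.05]]}}

```text
clock: 13.65
ee_pos: [0.5546, -0.1111, 0.2976]
tool_rot: [-0.164, -3.137, -0.0]
contact_force: [-0.8, -0.4, 0.2]
grip_width: 0.168
grip_force: 59.9
```

```bash
python3 -c "from h import *;st()"
```

```text
13.65 tcp [ 0.5546 -0.1111  0.2976] y-ang 84.02 z [-0.  0. -1.] F [-0.8 -0.4  0.2] grip 0.168 59.9 j [ 0.7   0.41 -0.78  1.88  0.34  0.99  1.24]
```

>>> {"method": "move_arm", "body": {"commands": [[-0.002, 0.001, -0.001, 0, 0, 0, 0.05], [-0.002, 0.001, -0.0025, 0, 0, 0, 0.05], [-0.002, 0.001, -0.004, 0, 0, 0, 0.05], [-0.002, 0.001, -0.004, 0, 0, 0, 0.05]]}}

```text
clock: 14.05
ee_pos: [0.5527, -0.1101, 0.2941]
tool_rot: [0.164, 3.137, -0.0]
contact_force: [-1.1, -0.0, 2.0]
grip_width: 0.163
grip_force: 60.2
```

```bash
python3 -c "from h import *;st()"
```

```text
14.05 tcp [ 0.5527 -0.1101  0.2941] y-ang 84.01 z [ 0. -0. -1.] F [-1.1 -0.   2. ] grip 0.163 60.2 j [ 0.7   0.41 -0.78  1.89  0.34  0.98  1.24]
```

>>> {"method": "move_arm", "body": {"commands": [[0, 0, 0, 0, 0, 0, 0.35], [0, 0, 0, 0, 0, 0, 0.35], [0, 0, 0, 0, 0, 0, 0.35], [0, 0, 0.03, 0, 0, 0, 0.35], [0, 0, 0.07, 0, 0, -8, 0.4], [-0.03, -0.02, 0.08, 0, 0, -16, 0.75], [-0.07, -0.05, 0.08, 0, 0, -24, 0.75], [-0.1135, -0.0895, 0.08, 0, 0, -32, 0.75], [-0.1135, -0.0895, 0.06, 0, 0, -40, 0.75], [-0.1135, -0.0895, 0.04, 0, 0, -48, 0.75], [-0.1135, -0.0895, 0.025, 0, 0, -56, 0.75], [-0.1135, -0.0895, 0.025, 0, 0, -61.5, 0.75]]}}

```text
clock: 15.25
ee_pos: [0.4373, -0.1995, 0.3166]
tool_rot: [-1.749, -2.604, 0.001]
contact_force: [0.7, -0.0, 0.4]
grip_width: 0.749
grip_force: 0.0
```

```bash
python3 - <<'E'
from h import *
st()
p,d=arm.capture("side"); np.savez("pics/s6.npz",p=p,d=d)
cv2.imwrite("pics/s6.png",cv2.resize(p[100:230,210:350],None,fx=4.4,fy=4.4,interpolation=cv2.INTER_CUBIC)[:,:,::-1])
E
```

```text
15.25 tcp [ 0.4373 -0.1995  0.3166] y-ang 22.22 z [-0.004  0.002 -1.   ] F [ 0.7 -0.   0.4] grip 0.749 0.0 j [ 0.83  0.22 -0.58  2.03  0.15  0.94  0.56]
```

View pics/s6.png

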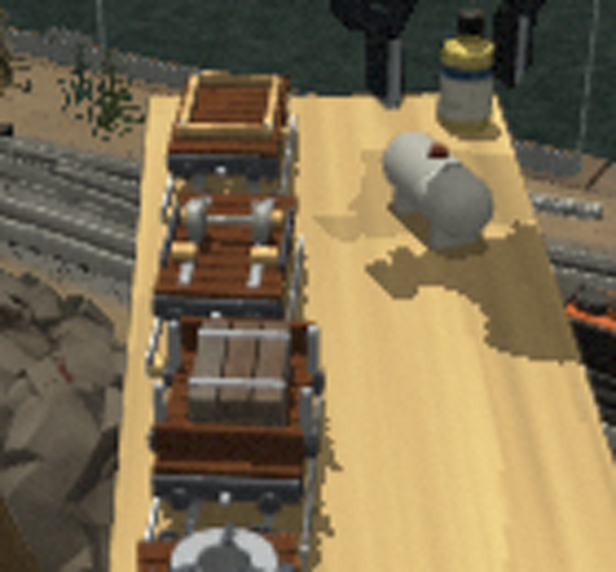

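>>> {"method": "move_arm", "body": {"commands": [[0.001, 0, -0.02, 0, 0, 0, 0.75], [0.001, 0, -0.045, 0, 0, 0, 0.75], [0.001, 0, -0.061, 0, 0, 0, 0.75], [0.001, 0, -0.061, 0, 0, 0, 0.75], [0.001, 0, -0.061, 0, 0, 0, 0.2], [0.001, 0, -0.061, 0, 0, 0, 0.2], [0.001, 0, -0.061, 0, 0, 0, 0.2], [0.001, 0, -0.061, 0, 0, 0, 0.2], [0.001, 0, -0.061, 0, 0, 0, 0.2], [0.001, 0, -0.061, 0, 0, 0, 0.2]]}}

```text
clock: 16.3
ee_pos: [0.4413, -0.2, 0.2591]
tool_rot: [1.743, 2.61, 0.0]
contact_force: [-0.5, 0.6, 5.8]
grip_width: 0.365
grip_force: 60.6
```

```bash
python3 -c "from h import *;st()"
```

```text
16.3 tcp [ 0.4413 -0.2     0.2591] y-ang 22.52 z [ 0.003 -0.001 -1.   ] F [-0.5  0.6  5.8] grip 0.365 60.6 j [ 0.79  0.29 -0.56  2.09  0.22  0.81  0.49]
```

>>> {"method": "move_arm", "body": {"commands": [[0, 0, 0.03, 0, 0, 0, 0.2], [0, 0, 0.065, 0, 0, 0, 0.2], [0.02, -0.01, 0.085, 0, 0, -7, 0.2], [0.05, -0.025, 0.085, 0, 0, -14, 0.2], [0.08, -0.045, 0.085, 0, 0, -21, 0.2], [0.108, -0.063, 0.085, 0, 0, -28.2, 0.2], [0.108, -0.063, 0.07, 0, 0, -28.2, 0.2], [0.108, -0.063, 0.06, 0, 0, -28.2, 0.2], [0.108, -0.063, 0.06, 0, 0, -28.2, 0.2]]}}

```text
clock: 17.2
ee_pos: [0.5456, -0.2615, 0.3151]
tool_rot: [-2.323, -2.106, 0.004]
contact_force: [0.5, -0.0, -1.1]
grip_width: 0.361
grip_force: 59.9
```

```bash
python3 - <<'E'
from h import *
st()
p,d=arm.capture("side"); np.savez("pics/s7.npz",p=p,d=d)
cv2.imwrite("pics/s7.png",cv2.resize(p[90:180,220:340],None,fx=5.5,fy=5.5,interpolation=cv2.INTER_CUBIC)[:,:,::-1])
E
```

```text
17.2 tcp [ 0.5456 -0.2615  0.3151] y-ang -5.6 z [-0.006  0.002 -1.   ] F [ 0.5 -0.  -1.1] grip 0.361 59.9 j [ 0.71  0.39 -0.46  1.78  0.2   1.02  0.08]
```

View pics/s7.png

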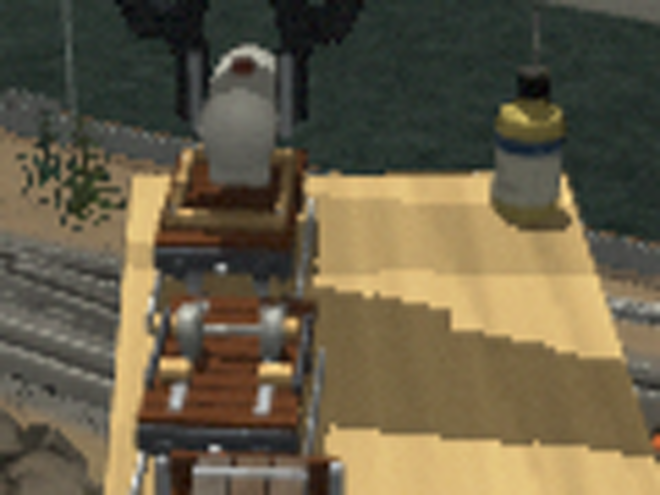

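>>> {"method": "move_arm", "body": {"commands": [[0.002, -0.002, 0, 0, 0, 0, 0.2], [0.002, -0.002, -0.005, 0, 0, 0, 0.2], [0.002, -0.002, -0.012, 0, 0, 0, 0.2], [0.002, -0.002, -0.013, 0, 0, 0, 0.2], [0.002, -0.002, -0.013, 0, 0, 0, 0.2]]}}

```text
clock: 17.75
ee_pos: [0.5498, -0.2645, 0.3043]
tool_rot: [-2.328, -2.108, 0.001]
contact_force: [-0.2, 0.7, -0.2]
grip_width: 0.367
grip_force: 59.9
```

```bash
python3 -c "from h import *;st()"
```

```text
17.75 tcp [ 0.5498 -0.2645  0.3043] y-ang -5.68 z [-0.001  0.    -1.   ] F [-0.2  0.7 -0.2] grip 0.367 59.9 j [ 0.71  0.4  -0.46  1.79  0.21  1.    0.07]
```

>>> {"method": "move_arm", "body": {"commands": [[0, 0, -0.002, 0, 0, 0, 0.2], [0, 0, -0.004, 0, 0, 0, 0.2], [0, 0, -0.006, 0, 0, 0, 0.2], [0, 0, -0.006, 0, 0, 0, 0.2]]}}

```text
clock: 18.15
ee_pos: [0.5503, -0.2646, 0.2992]
tool_rot: [2.328, 2.108, 0.0]
contact_force: [-0.6, 0.2, 2.0]
grip_width: 0.363
grip_force: 60.2
```

```bash
python3 -c "from h import *;st()"
```

```text
18.15 tcp [ 0.5503 -0.2646  0.2992] y-ang -5.68 z [ 0. -0. -1.] F [-0.6  0.2  2. ] grip 0.363 60.2 j [ 0.71  0.41 -0.46  1.79  0.21  0.99  0.07]
```

>>> {"method": "move_arm", "body": {"commands": [[0, 0, 0, 0, 0, 0, 0.55], [0, 0, 0, 0, 0, 0, 0.6], [0, 0, 0, 0, 0, 0, 0.6], [0, 0, 0.03, 0, 0, 0, 0.6], [0, 0, 0.07, 0, 0, 0, 0.6], [0, 0, 0.12, 0, 0, 0, 0.6], [0, -0.05, 0.13, 0, 0, 0, 0.6], [0, -0.1, 0.13, 0, 0, 0, 0.6], [0, -0.15, 0.13, 0, 0, 0, 0.6], [0, -0.2, 0.13, 0, 0, 0, 0.6], [0, -0.2, 0.13, 0, 0, 0, 0.6]]}}

```text
clock: 19.25
ee_pos: [0.546, -0.4751, 0.4265]
tool_rot: [2.342, 2.093, -0.009]
contact_force: [0.1, -0.3, -0.5]
grip_width: 0.6
grip_force: 0.0
```

```bash
python3 - <<'E'
from h import *
st()
p,d=arm.capture("top"); np.savez("pics/t8.npz",p=p,d=d); s,ds=arm.capture("side")
f=lambda a,k:cv2.resize(a,None,fx=k,fy=k,interpolation=cv2.INTER_CUBIC)[:,:,::-1]
a=f(p[155:275,100:420],2.5); b=f(s[110:260,220:340],2); 
cv2.imwrite("pics/t8.png",a); cv2.imwrite("pics/s8.png",f(s[110:260,220:350],4))
for n,dd in(("top",d),("side",ds)):
    P=cloud(n,dd).reshape(-1,3)
    for k,c,r,lo,hi in(("pack",(.547,.031),.05,.2995,.3065),("coil",(.5535,.176),.04,.311,.32),("wheel",(.5515,-.11),.045,.297,.312),("tank",(.5495,-.263),.06,.318,.336)):
        q=P[(np.hypot(P[:,0]-c[0],P[:,1]-c[1])<r)&(P[:,2]>lo)&(P[:,2]<hi)]
        rc=cv2.minAreaRect((q[:,:2]*1000).astype(np.float32)); print(n,k,len(q),q.max(0)[2].round(3),np.round(rc[0]+rc[1],1),round(rc[2],1))
E
```

```text
19.25 tcp [ 0.546  -0.4751  0.4265] y-ang -6.43 z [-0.004 -0.005 -1.   ] F [ 0.1 -0.3 -0.5] grip 0.6 0.0 j [ 0.9   0.48 -0.4   1.36  0.19  1.34  0.38]
top pack 478 0.306 [546.7  31.1  87.7  63.8] 83.4
top coil 208 0.32 [553.1 174.3  36.9  37.1] 83.1
top wheel 91 0.309 [ 550.6 -110.6   21.    39.7] 81.5
top tank 536 0.336 [ 548.1 -264.    82.6   31.9] 83.9
side pack 460 0.306 [547.3  32.9  84.9  64.3] 85.1
side coil 294 0.317 [554.2 177.5  36.   37.4] 40.4
side wheel 57 0.306 [ 551.9 -107.4   18.8   39.9] 80.9
side tank 163 0.332 [ 550.  -259.    76.2   29. ] 84.9
```

View pics/t8.png

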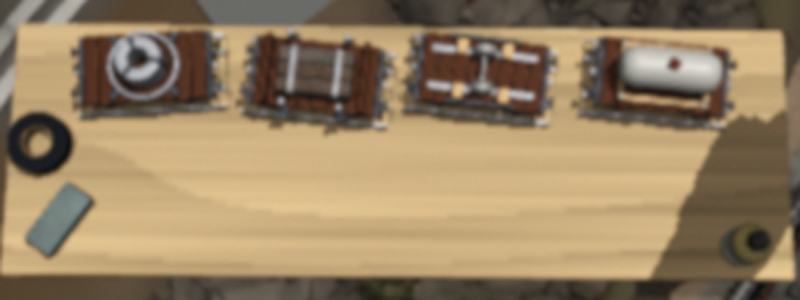

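View pics/s8.png

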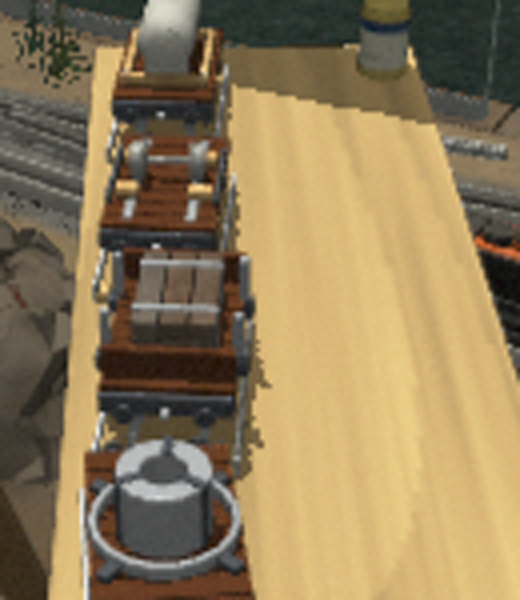

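All four loads stand centred and square: the top crop shows coil (142,62), pack (315,68), wheelset (485,68) and tank (672,70). The bottle still stands at (750,243). I'm handing in.

```bash
python3 -c "
from workcell import arm
print(arm.sign_off())"
```

```text
the job is handed in; nothing more can be done
None
```

I loaded the pack, coil, wheelset and tank on their wagons in the order asked. The last pictures show each one upright and square in its fittings and the oil bottle untouched. I handed the job in at about 19 s of the 96 s allowed.

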